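# Unlock the pantry drawer and draw it out to its stop

## Robot

A 6-joint arm with a two-finger parallel gripper is mounted at the origin on the work surface. World frame = base frame: x ahead of the robot, y to its left, z up, the work surface at z = 0. Lengths are in m, angles in rad, forces in N, time in s.
With the tool pointing down it reaches from about 0.35 to 0.85 m from the base axis. Payload 8.1 kg.
Tool frame: the origin (TCP) lies between the finger pads; the fingertips stand tips_ahead ahead of it and the grasp point (between the pads) lies 8 mm behind it (tips_ahead is the distance from the TCP to the fingertips, in m); z points along the fingers, x is the direction in which the jaws open and shut, and the axes are right-handed (so a half turn about z gives the same grasp; the last joint's range is limited). The gripper opens to 93 mm and grips with 3 to 60 N. Pads are 15 mm wide; open, the fingers measure 128 mm over their backs; the gripper's body (75 mm by 188 mm) begins 65 mm behind the grasp point.
Start: joints at [1.119, 0.13, 1.488, -0, 1.523, -0.085], TCP at [0.215, 0.56, 0.197] pointing down, gripper open.
Joint ranges: [-2.96, 2.96], [-0.89, 2.26], [0.02, 2.5], [-1.34, 4.48], [0, 2.73], [-2.66, 2.66]. Speed limits (rad/s): [2.39, 2.39, 2.79, 3.14, 3.14, 3.14].

## Interface

Orientations are given as a rotation vector (axis times angle).
In Python, from plant import * gives the robot as it stands.
- The arm moves only by the tool play_rows, never from a script. Its argument "increments" is a list that holds one entry, the list of rows, each a list of 4 numbers: the shift along the tool's x, y, z in cm, then the turn about the tool's z in rad. A call has 1 to 5 rows; each row is the pose to reach, as a shift and turn from the pose measured when the call began, along the tool's axes at that moment; what a row does not reach only later rows make up. A row lasts 1/10 s, in which the tool goes at most 50 mm and 8.59 degrees, less where a joint would pass 70% of its speed; a pose out of reach is approached as far as the arm can. A call with a gripper value outside its range is refused whole. "jaw" is the finger opening in cm, from 0 to 9.3, set as the call begins (left out, the last holds). The fingers move at their own pace and stop on an object; "squeeze" is the grip in N (left out, the last holds). Time passes only in rows, so rows that repeat a pose let the fingers close. It gives the time, the measured TCP pose, the force and the opening at its end, in the units of the state.
- read_state(): the state, without advancing time (a new reading comes with each control period).
- read_camera(name): name is "scene" or "top" or "wrist"; returns (picture, depth): 480x640x3 uint8, blue, green, red; 480x640 float32, m along the optical axis (not along the pixel's ray), 0 where there is no reading.
- camera_params(name): a dict with "K" (3x3 intrinsics, pixels), "eye" and "orientation" of the camera in the world. Camera axes: x right, y up, looking along -z (the intrinsics and any distortion apply to the point x, -y, -z); pixel columns grow to the right and rows downward; lengths in m; the calibration is good to about 2 mm. The wrist camera is an equidistant fisheye: a pixel r from the principal point sees the ray r / f radians off the axis. A picture is of the moment at which its call begins: read the wrist's pose just before it. camera_params takes no time and is no camera call; for the wrist camera it gives the pose at the moment of the call.
- close_job(): hands the job in, once; it reports no verdict.
The state is a dict: "t": time; "q": joint angles; "dq": joint speeds; "joint_torque": joint torques, N m; "tool_pos": TCP position; "orientation": TCP orientation; "force": force on the tool from outside, world axes, zero at the start; "wrist_torque": the same for the moment, N m; "opening": finger opening in m.
Only numpy, scipy, OpenCV 4.12 (cv2) and the standard library are available. Lean on these libraries where they do the work, as an engineer would, in place of code of your own. Each camera call takes 0.05 s, during which the arm holds its last target.

## Task

Pull the yellow lock plug up out of the top of the little drawer unit and leave it in the blue dish. Then draw the gray-fronted drawer out by its finger pull, all the way to its stop, without dragging the drawer unit along the shelf or upsetting the tuna tin on it, and let go. Leave the other things on the shelf where they are.

Things in the scene. Friction and masses are not known exactly. Their poses are not given: they have to be found in the camera images.
- unit: White plastic drawer unit, 240 deep (x) by 180 wide (y) by 95 mm high, standing loose on the shelf: 1.9 to 2.9 kg, slides along if pulled harder than about 10 to 20 N. Origin: centre of its underside; x points from its front to its back; the drawer comes out along -x. Its flat top carries the tuna tin at the back and the lock plug 75 mm before the origin.
- drawer (a joint): How far the drawer is out of the unit, in m; 0 is shut, as at the start. The lock plug blocks it. Unlocked it runs with about 3 N of drag, stays where it is left, and is ended by a hard stop. Where the stop lies is not marked and has to be felt: somewhere between 80 and 150 mm.
- drawer_pull (a point): Finger pull of the gray front: an upward-open trough 110 mm wide (unit y), open at its ends. Behind: the gray front, top edge 92 mm up; then a gap of 36 mm; nearest the robot an upright lip 8 mm thick, top edge 80 mm up; trough floor 42 mm up. Point: middle of the gap at lip-top height, 148 mm before the unit's origin when shut; it moves with the drawer. Fingertips in the gap can draw the lip.
- plug: Yellow lock plug, 74 mm long, 35 g, upright in the unit's top. From below: stem 17 mm thick, 34 mm long (sunk in the unit), collar 36 mm wide, 6 mm thick, resting on the top 95 mm up, round knob 26 mm thick, 34 mm high. Origin: stem's lower end, z towards the knob. A sprung nub holds it: it comes straight up, with a jerk at about 5 to 12 N, then with less drag until the stem is clear (34 mm).
- plug_mid (a point): The point on the plug's axis 45 mm above the stem's lower end, 5 mm above the collar's top.
- dish: Square blue open dish, 130 by 130 mm outside, 30 mm high, walls and floor 5 mm thick, loose on the shelf, on one side of the unit or the other. Origin: centre of its underside.
- tin: Closed tuna tin, 84 mm across and 40 mm high, standing loose on the back part of the unit's top. Origin: centre of its underside.
- jar: Frosted glass jar with hinged lid, 90 mm across and 122 mm high, on the side of the unit where the dish is not. Origin: centre of its underside.
- spatula: Spatula with an orange silicone head, 270 mm long, lying at the left behind. Origin: under its middle.
- whisk: Stainless steel whisk, 255 mm long, 52 mm thick, lying at the right behind. Origin: under its middle.
- spice: Spice jar, 48 mm across and 110 mm high, at the right. Origin: centre of its underside.
- oats: Round oats canister, 90 mm across and 170 mm high, at the left. Origin: centre of its underside.

How it is judged:
By the outcome, as a careful person would: the job done as asked, in the order asked, and still so for the second after the job is handed in, with the robot touching nothing.
It also fails if it takes over 61 s, if anything falls off the work surface, if the arm or the gripper's body presses on something with over 40 N, if the wrist force passes 120 N, or if a joint passes its speed limit or range.

## Working session

There is one attempt and no reset: what is moved stays moved. The work goes in short steps, Python scripts to look and compute and a tool call to move; the robot and the scene stay as the last step left them, time stands still between calls to the robot, and variables do not carry over. Pictures are saved under pics/ and viewed, and the job is handed in when it is done.

Besides the shell and the picture viewer there is one more tool, called after "Emit:" by a JSON object that holds its "fn" and its "kwargs". play_rows: Moves the arm, as the interface text tells. Its arguments: {"type":"object","properties":{"increments":{"type":"array"},"jaw":{"type":"number"},"squeeze":{"type":"number"}},"required":["increments"]}

```bash
ls; mkdir -p pics; python3 - <<'E'
from plant import *
import cv2,numpy as np
s=read_state();print(s)
for n in("scene","top"):
    p,d=read_camera(n);cv2.imwrite(f"pics/{n}0.png",p);np.save(f"pics/{n}0.npy",d);print(n,camera_params(n))
E
```

```text
pics
{'t': 0.0, 'q': array([ 1.11857739e+00,  1.31151089e-01,  1.48923235e+00, -3.64724482e-06,
        1.52297360e+00, -8.53698225e-02]), 'dq': array([ 0.00216268, -0.00020771,  0.00043581,  0.00086773, -0.00186762,
       -0.00074626]), 'joint_torque': array([-1.06325533e-04, -5.59855735e+01, -4.91765714e+01,  7.66062713e-02,
        3.59174155e-02, -1.10802259e-04]), 'tool_pos': array([0.21491559, 0.55956922, 0.19581925]), 'orientation': array([ 2.58864050e+00,  1.77849491e+00, -2.40631314e-03]), 'force': array([-1.02192211, -0.10497841, -0.22003758]), 'wrist_torque': array([ 0.03404577, -0.02193939,  0.04698559]), 'opening': 0.09325461695345519}
scene {'K': array([[434.57382918,   0.        , 319.99258207],
       [  0.        , 434.57382918, 247.92531508],
       [  0.        ,   0.        ,   1.        ]]), 'eye': array([ 1.2948912 , -0.41675391,  1.02304649]), 'orientation': array([0.64397613, 0.34084608, 0.97321973])}
top {'K': array([[531.29674936,   0.        , 322.51868641],
       [  0.        , 531.29674936, 248.32072237],
       [  0.        ,   0.        ,   1.        ]]), 'eye': array([0.30320187, 0.00701056, 1.86212462]), 'orientation': array([ 0.13610707, -0.13782993, -1.56598005])}
```

View pics/top0.png

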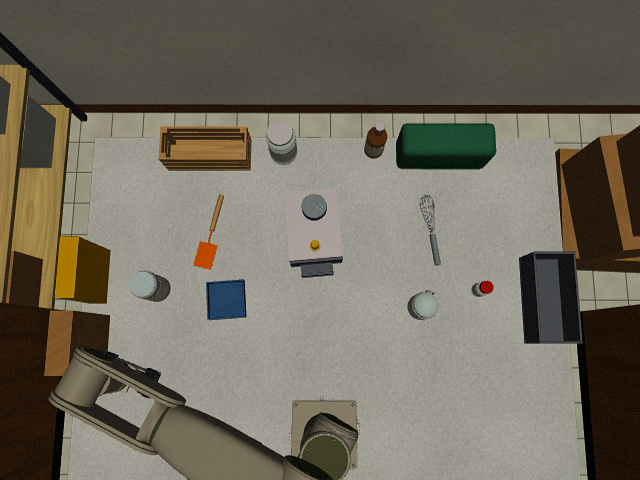

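View pics/scene0.png

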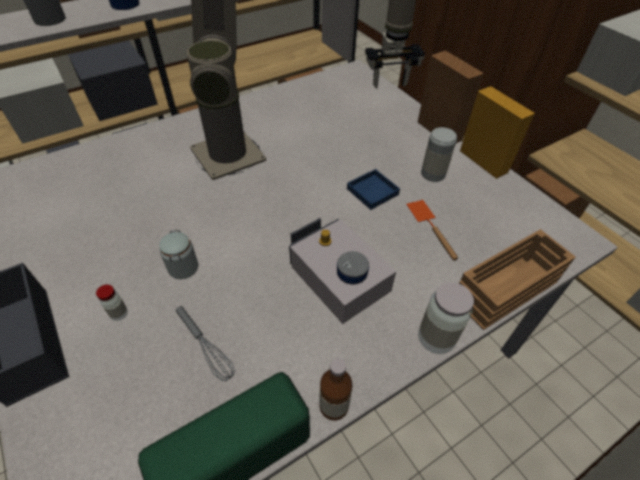

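The top view shows the unit at cols 285–342, rows 190–265, with the plug knob at (315,245), the tin at (314,207), the pull at (317,269), the dish at (226,300) and the jar at (425,305). The scene view agrees.

```bash
cat > h.py <<'E'
import numpy as np,cv2
from scipy.spatial.transform import Rotation as R
def cloud(d,c):
    K=c['K'];v,u=np.mgrid[0:480,0:640]
    P=np.stack([(u-K[0,2])/K[0,0]*d,-(v-K[1,2])/K[1,1]*d,-d],-1)
    return P@R.from_rotvec(c['orientation']).as_matrix().T+c['eye']
E
python3 - <<'E'
from plant import *
from h import *
d=np.load('pics/top0.npy');im=cv2.imread('pics/top0.png');P=cloud(d,camera_params('top'))
ok=d>0
print('floor',np.median(P[350:390,350:400,2]))
hsv=cv2.cvtColor(im,cv2.COLOR_BGR2HSV)
def rep(n,m):
    q=P[m&ok];print(n,len(q),q.min(0).round(3),q.max(0).round(3),np.median(q,0).round(4))
    r=cv2.minAreaRect((q[:,:2]*1000).astype(np.float32));print('  rect',r)
v,u=np.mgrid[0:480,0:640]
box=lambda a,b,c,e:(u>=a)&(u<=b)&(v>=c)&(v<=e)
Z=P[...,2]
rep('dish',box(195,255,270,330)&(hsv[...,0]>95)&(hsv[...,0]<130)&(hsv[...,1]>90))
y=box(300,330,235,255)&(hsv[...,0]>15)&(hsv[...,0]<35)&(hsv[...,1]>120);rep('plug',y);rep('plugtop',y&(Z>.12))
rep('unittop',box(275,355,180,275)&(Z>.088)&(Z<.1))
rep('pull',box(290,345,262,282)&(Z>.02)); rep('lip',box(290,345,265,282)&(Z>.06)&(Z<.088))
rep('tin',box(295,335,185,225)&(Z>.125))
rep('jar',box(405,445,285,325)&(Z>.1))
rep('dishrim',box(195,255,270,330)&(Z>.02))
for r in range(255,280):print(r,P[r,317].round(3),im[r,317])
E
```

```text
floor 0.00017181651207698323
dish 1429 [ 0.38   0.271 -0.011] [0.516 0.41  0.045] [0.4503 0.3428 0.0069]
  rect ((448.40435791015625, 340.3356018066406), (128.60389709472656, 132.81301879882812), 4.733126640319824)
plug 89 [0.607 0.014 0.091] [0.643 0.047 0.143] [0.6197 0.0306 0.1303]
  rect ((622.3485717773438, 31.87166976928711), (35.48372268676758, 31.915136337280273), 63.21309280395508)
plugtop 53 [0.61  0.02  0.128] [0.636 0.043 0.143] [0.6223 0.0332 0.1347]
  rect ((623.007568359375, 31.97231674194336), (24.328472137451172, 23.917255401611328), 17.41566276550293)
unittop 2520 [ 0.532 -0.061  0.088] [0.827 0.138 0.1  ] [0.6774 0.0414 0.0948]
  rect ((674.788330078125, 36.512779235839844), (293.6406555175781, 180.1677703857422), 5.176943778991699)
pull 534 [ 0.522 -0.06   0.022] [0.579 0.116 0.102] [0.5547 0.0338 0.0468]
  rect ((549.0952758789062, 26.573715209960938), (48.85267639160156, 175.8676300048828), 3.550441265106201)
lip 98 [ 0.523 -0.03   0.061] [0.563 0.113 0.088] [0.5295 0.0271 0.0782]
  rect ((533.3348999023438, 43.970428466796875), (146.30970764160156, 33.271694183
[... 766 characters left out ...]
24 0.101] [83 79 72]
261 [0.573 0.024 0.084] [42 41 40]
262 [0.571 0.024 0.073] [19 18 19]
263 [0.572 0.024 0.048] [30 30 27]
264 [0.569 0.024 0.041] [80 81 79]
265 [0.564 0.024 0.052] [79 77 74]
266 [0.561 0.024 0.045] [76 72 70]
267 [0.558 0.024 0.048] [82 79 78]
268 [0.555 0.024 0.039] [78 76 74]
269 [0.551 0.024 0.045] [79 77 71]
270 [0.547 0.024 0.048] [79 78 73]
271 [0.545 0.024 0.041] [79 77 75]
272 [0.539 0.024 0.054] [79 76 76]
273 [0.533 0.024 0.078] [79 75 76]
274 [0.529 0.024 0.079] [79 77 74]
275 [0.527 0.024 0.07 ] [11 14  5]
276 [0.526 0.024 0.053] [69 72 72]
277 [ 0.529  0.024 -0.002] [156 167 168]
278 [ 0.525  0.024 -0.002] [141 154 155]
279 [0.521 0.024 0.001] [140 150 154]
```

```bash
python3 - <<'E'
from plant import *
from h import *
d=np.load('pics/top0.npy');im=cv2.imread('pics/top0.png');P=cloud(d,camera_params('top'));Z=P[...,2]
m=(Z>.085)
E=[]
for name in('lo','hi'):
    pts=[]
    for r in range(195,252):
        c=[u for u in range(275,355) if m[r,u] and abs(Z[r,u]-.095)<.01]
        u=c[0] if name=='lo' else c[-1]; 
        pts.append(P[r,u,:2])
    pts=np.array(pts);a=np.polyfit(pts[:,0],pts[:,1],1);res=pts[:,1]-np.polyval(a,pts[:,0]);k=abs(res)<.004;a=np.polyfit(pts[k,0],pts[k,1],1);E.append(a);print(name,a,np.degrees(np.arctan(a[0])),np.std(res))
# front edge of gray front / lip
for z,rr in((.078,(266,280)),(.092,(250,268))):
    pts=[]
    for u in range(300,332):
        c=[r for r in range(*rr) if abs(Z[r,u]-z)<.012]
        if c: pts.append(P[c[-1],u,:2])
    pts=np.array(pts);a=np.polyfit(pts[:,1],pts[:,0],1);print('front',z,a,np.degrees(np.arctan(-a[0])), len(pts))
pl=np.array([.623,.032]);tin=np.array([.7517,.0339])
mid=[(np.polyval(E[0],x)+np.polyval(E[1],x))/2 for x in(.623,.698)];print(mid)
E
cat >> h.py <<'E'
def ts():
    from plant import read_state
    s=read_state();M=R.from_rotvec(s['orientation']).as_matrix();return s,s['tool_pos'],M
def go(target,yawx=None):
    "shift in tool axes cm to reach world TCP target; yawx = desired world angle of tool x (mod pi)"
    s,p,M=ts();sh=M.T@(np.array(target)-p)*100
    print('t',s['t'],'pos',p.round(4),'f',s['force'].round(1),'open',round(s['opening'],4),'shift',sh.round(2),'toolx',M[:,0].round(3),'y',M[:,1].round(3),'z',M[:,2].round(3))
    if yawx is not None:
        a=np.arctan2(M[1,0],M[0,0]); dd=(yawx-a+np.pi/2)%np.pi-np.pi/2
        print('turn about tool z',-dd,'q6',s['q'][5],'q',s['q'].round(3))
E
python3 -c "
from h import *
import plant;print([n for n in dir(plant) if n[0]!='_'])
import plant
try: print(plant.tips_ahead)
except Exception as e: print(e)
go([.623,.032,.2],np.pi/2)"
```

```text
lo [0.09012272 0.06410913] 5.14973946958063 0.0011871600489544516
hi [ 0.08668494 -0.11050147] 4.954296653292225 0.001082274823721214
front 0.078 [-0.08354929  0.52927843] 4.7759295283620915 31
front 0.092 [-0.08769223  0.57370875] 5.011574459188609 32
[np.float64(0.03187941662114542), np.float64(0.038509703966095335)]
['IKError', 'camera_params', 'close_job', 'read_camera', 'read_state', 'tips_ahead']
0.011
t 0.1 pos [0.2149 0.5596 0.1959] f [ 0.2 -0.3 -1. ] open 0.0931 shift [-34.62  57.01  -0.36] toolx [ 0.359  0.933 -0.002] y [ 0.933 -0.359 -0.   ] z [-0.001 -0.002 -1.   ]
turn about tool z -0.3667640300667061 q6 -0.0854359427722959 q [ 1.119  0.131  1.489  0.     1.523 -0.085]
```

Emit:
{"fn": "play_rows", "kwargs": {"increments": [[[-2,3.4,0,-0.03],[-4.5,7.5,0,-0.06],[-7,12,0,-0.1],[-9.5,16,0,-0.14],[-12,20,0,-0.18]]], "jaw": 6, "squeeze": 25}}

```text
t: 0.6
tool_pos: [0.3592, 0.374, 0.1956]
orientation: [2.416, 2.006, -0.003]
force: [1.2, 1.0, -0.6]
opening: 0.0608
```

```bash
python3 -c "
from h import *
import numpy as np
go([.623,.032,.2],np.pi/2+.088)
import plant
d=np.load('pics/top0.npy');P=cloud(d,plant.camera_params('top'))
q=P[265:305,125:172];q=q[q[...,2]>.15];print('oats',q.min(0),q.max(0))"
```

```text
t 0.6 pos [0.3592 0.374  0.1956] f [ 1.2  1.  -0.6] open 0.0608 shift [-28.77  32.22  -0.4 ] toolx [ 0.184  0.983 -0.002] y [ 0.983 -0.184 -0.001] z [-0.001 -0.002 -1.   ]
turn about tool z -0.2729170085405681 q6 -0.6785723085972151 q [ 7.070e-01 -8.800e-02  1.712e+00 -1.000e-03  1.520e+00 -6.790e-01]
oats [0.30320187 0.00701056 0.15023057] [0.52923515 0.62780897 1.86212462]
```

Emit:
{"fn": "play_rows", "kwargs": {"increments": [[[-3.2,3.5,0,-0.03],[-6.4,7,0,-0.07],[-9.6,10.5,0,-0.11],[-12.8,14,0,-0.15],[-16,17.5,0,-0.19]]]}}

```text
t: 1.1
tool_pos: [0.5024, 0.1827, 0.1956]
orientation: [2.214, 2.229, -0.004]
force: [0.9, 0.1, -0.1]
opening: 0.0603
```

```bash
python3 -c "
from h import *
go([.623,.032,.2],np.pi/2+.088)"
```

```text
t 1.1 pos [0.5024 0.1827 0.1956] f [ 0.9  0.1 -0.1] open 0.0603 shift [-15.15  11.95  -0.43] toolx [-0.007  1.    -0.002] y [ 1.     0.007 -0.001] z [-0.001 -0.002 -1.   ]
turn about tool z -0.08128755203836047 q6 -1.3233538717249882 q [ 0.254 -0.044  1.67  -0.002  1.518 -1.323]
```

Emit:
{"fn": "play_rows", "kwargs": {"increments": [[[-4,3,0,-0.03],[-8,6,0,-0.06],[-12,9,0,-0.08],[-15.15,12,0,-0.08],[-15.15,12,0,-0.08]]]}}

```text
t: 1.6
tool_pos: [0.6252, 0.0271, 0.1937]
orientation: [-2.129, -2.31, 0.007]
force: [-0.0, 0.8, 0.2]
opening: 0.0602
```

```bash
python3 - <<'E'
from plant import *
from h import *
go([.623,.032,.115],np.pi/2+.088)
c=camera_params('wrist');print(c)
p,d=read_camera('wrist');cv2.imwrite('pics/w1.png',p);np.save('pics/w1.npy',d)
E
```

```text
t 1.6 pos [0.6252 0.0271 0.1937] f [-0.   0.8  0.2] open 0.0602 shift [ 0.53 -0.15  7.87] toolx [-0.082  0.997 -0.003] y [ 0.997  0.082 -0.004] z [-0.003 -0.003 -1.   ]
turn about tool z -0.006185820846184464 q6 -1.6887857133132789 q [-0.036  0.205  1.411 -0.004  1.529 -1.689]
{'K': array([[371.64829954,   0.        , 321.69580319],
       [  0.        , 371.64829954, 240.48513206],
       [  0.        ,   0.        ,   1.        ]]), 'eye': array([0.54901903, 0.02011375, 0.3808468 ]), 'orientation': array([-0.21213379, -0.223552  ,  1.64233258])}
```

View pics/w1.png

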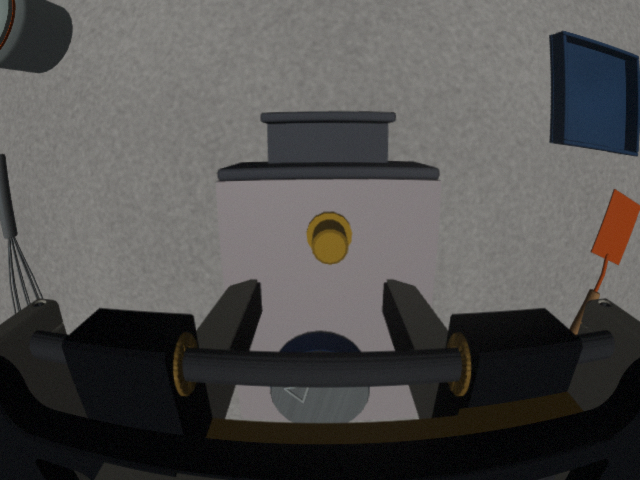

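The wrist view shows the plug knob's top at about (330,243), with the trough at rows 115–165 and the front edge near row 172. I'll triangulate the plug from this view.

```bash
cat >> h.py <<'E'
def wray(u,v,c,z):
    K=c['K'];x=u-K[0,2];y=v-K[1,2];r=np.hypot(x,y);th=r/K[0,0];
    k=np.array([np.sin(th)*x/r,-np.sin(th)*y/r,-np.cos(th)]);w=R.from_rotvec(c['orientation']).as_matrix()@k
    return c['eye']+w*(z-c['eye'][2])/w[2]
E
python3 - <<'E'
from plant import *
from h import *
c=camera_params('wrist');im=cv2.imread('pics/w1.png')
h=cv2.cvtColor(im,cv2.COLOR_BGR2HSV)
m=((h[...,0]>15)&(h[...,0]<35)&(h[...,1]>120)).astype(np.uint8);m[:190]=0;m[280:]=0;m[:,:290]=0;m[:,370:]=0
v,u=np.nonzero(m);print(u.min(),u.max(),v.min(),v.max())
print('knobtop',wray(330,245,c,.135),'lo',wray((u.min()+u.max())/2,v.max(),c,.135),'collar far',wray((u.min()+u.max())/2,v.min(),c,.101))
print('lip outer ends',wray(262,118,c,.08),wray(395,118,c,.08))
print('front corners',wray(219,173,c,.092),wray(438,173,c,.092))
go([.623,.032,.115])
E
```

```text
307 351 212 263
knobtop [0.61956454 0.03324736 0.135     ] lo [0.63272268 0.03373223 0.135     ] collar far [0.60322766 0.03165928 0.101     ]
lip outer ends [ 0.53433562 -0.02796335  0.08      ] [0.52497997 0.07875672 0.08      ]
front corners [ 0.58006189 -0.0581161   0.092     ] [0.56500068 0.11638971 0.092     ]
t 1.65 pos [0.6239 0.0295 0.194 ] f [-0.4  0.4 -0.9] open 0.0598 shift [ 0.27 -0.04  7.89] toolx [-0.083  0.997 -0.002] y [ 0.997  0.083 -0.004] z [-0.004 -0.002 -1.   ]
```

Emit:
{"fn": "play_rows", "kwargs": {"increments": [[[0.2,-0.15,2,0],[0.2,-0.2,4,0],[0.2,-0.2,6,0],[0.2,-0.2,7.2,0],[0.2,-0.2,7.2,0]]]}}

```text
t: 2.15
tool_pos: [0.6194, 0.0321, 0.1196]
orientation: [-2.123, -2.309, 0.011]
force: [-0.2, -0.0, -0.1]
opening: 0.06
```

```bash
python3 - <<'E'
from plant import *
from h import *
go([.6215,.032,.116])
p,d=read_camera('wrist');cv2.imwrite('pics/w2.png',p)
E
```

```text
t 2.15 pos [0.6194 0.0321 0.1196] f [-0.2 -0.  -0.1] open 0.06 shift [-0.03  0.21  0.36] toolx [-0.084  0.996 -0.001] y [ 0.996  0.084 -0.008] z [-0.008 -0.002 -1.   ]
```

View pics/w2.png

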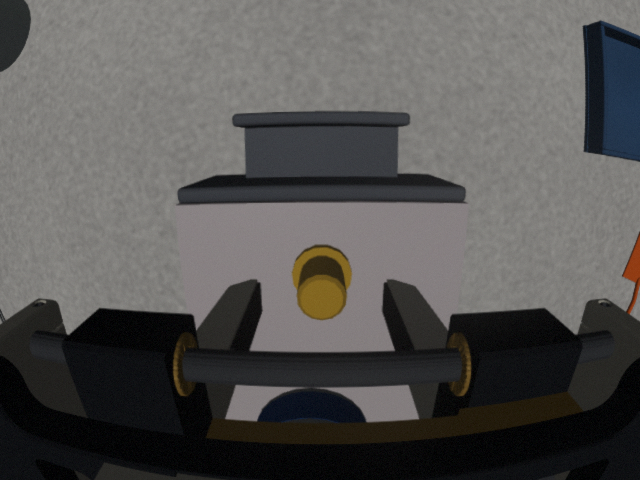

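The knob at (322,297) sits midway between the fingertips, which are at cols 260 and 385. I'll settle down and close.

Emit:
{"fn": "play_rows", "kwargs": {"increments": [[[0,0.2,0.25,0],[0,0.2,0.35,0],[0,0.2,0.35,0]]]}}

```text
t: 2.5
tool_pos: [0.6229, 0.0322, 0.1185]
orientation: [-2.125, -2.311, 0.007]
force: [-0.8, 0.5, 0.7]
opening: 0.0598
```

Emit:
{"fn": "play_rows", "kwargs": {"increments": [[[0,0,0,0],[0,0,0,0],[0,0,0,0],[0,0,0,0],[0,0,0,0]]], "jaw": 1.5, "squeeze": 30}}

```text
t: 3.0
tool_pos: [0.6229, 0.0321, 0.1185]
orientation: [-2.125, -2.311, 0.007]
force: [0.0, 0.0, -0.6]
opening: 0.0245
```

Emit:
{"fn": "play_rows", "kwargs": {"increments": [[[0,0,0,0],[0,0,0,0]]]}}

```text
t: 3.2
tool_pos: [0.6229, 0.0322, 0.1185]
orientation: [-2.125, -2.311, 0.007]
force: [-0.8, -0.2, 0.3]
opening: 0.0158
```

```bash
python3 - <<'E'
from plant import *
from h import *
go([.6215,.032,.116])
E
```

```text
t 3.2 pos [0.6229 0.0322 0.1185] f [-0.8 -0.2  0.3] open 0.0158 shift [-0.   -0.14  0.25] toolx [-0.084  0.996 -0.001] y [ 0.996  0.084 -0.005] z [-0.005 -0.002 -1.   ]
```

The opening is 15.8 mm, which is less than the 26 mm knob, so something is off. I'll look.

```bash
python3 - <<'E'
from plant import *
from h import *
p,d=read_camera('wrist');cv2.imwrite('pics/w3.png',p)
p,d=read_camera('scene');cv2.imwrite('pics/s3.png',cv2.resize(p[160:340,220:460],None,fx=3,fy=3))
E
```

```text
(no output)
```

View pics/w3.png

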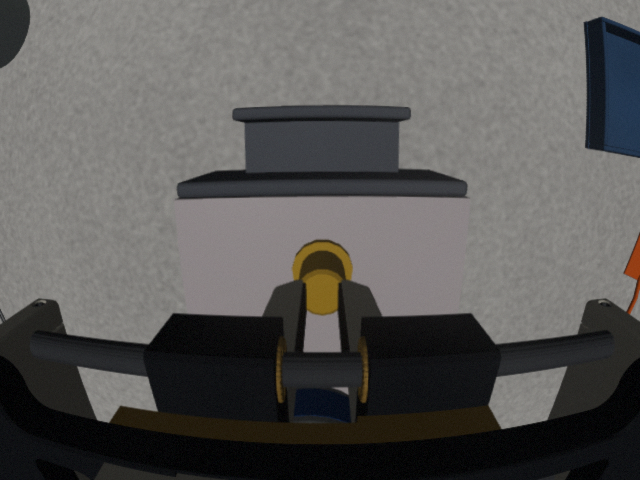

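View pics/s3.png

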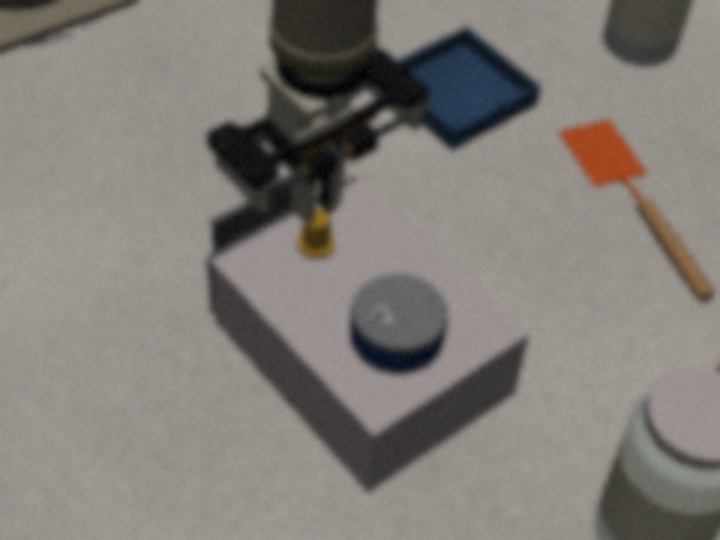

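```bash
python3 - <<'E'
from plant import *
from h import *
c=camera_params('wrist');s,p,M=ts()
print(c['eye'],M.T@(c['eye']-p)*100)
def proj(X):
    k=R.from_rotvec(c['orientation']).as_matrix().T@(np.array(X)-c['eye']);x,y,z=k[0],-k[1],-k[2]
    r=np.hypot(x,y);th=np.arctan2(r,z);return (c['K'][:2,2]+371.648*th*np.array([x,y])/r).round(0)
for x in(-.75,0,.75):
    for sx in(-.8,.8): print('tip',x,sx,proj(p+M@np.array([sx,x,1.1])/100))
pl=np.array([.6215,.032])
print('knob top',proj([*pl,.135]),proj([pl[0]+.013,pl[1],.135]),proj([pl[0]-.013,pl[1],.135]))
pp,d=read_camera('wrist')
print('depth tips',d[300,280:370:4].round(3)); print(d[270:320:5,322].round(3))
# point at knob top pixel
def un(u,v):
    K=c['K'];x=u-K[0,2];y=v-K[1,2];r=np.hypot(x,y);th=r/K[0,0];k=np.array([np.sin(th)*x/r,-np.sin(th)*y/r,-np.cos(th)]);k=k/np.cos(th)*d[v,u];return c['eye']+R.from_rotvec(c['orientation']).as_matrix()@k
for u,v in((322,300),(322,309),(322,290),(322,280),(322,250),(285,290),(285,284),(360,290),(292,300),(352,300),(295,330),(250,220),(300,110)): print(u,v,un(u,v).round(4))
E
```

```text
[0.54699429 0.0247288  0.30579942] [ -0.13263259  -7.71707381 -18.69144307]
tip -0.75 -0.8 [310. 263.]
tip -0.75 0.8 [339. 263.]
tip 0 -0.8 [310. 275.]
tip 0 0.8 [338. 275.]
tip 0.75 -0.8 [310. 287.]
tip 0.75 0.8 [338. 287.]
knob top [325. 293.] [322. 315.] [327. 268.]
depth tips [0.155 0.157 0.154 0.155 0.156 0.156 0.159 0.187 0.188 0.186 0.187 0.187
 0.187 0.186 0.186 0.16  0.154 0.156 0.155 0.156 0.156 0.155 0.156]
[0.184 0.183 0.185 0.183 0.185 0.187 0.187 0.189 0.187 0.191]
322 300 [0.6261 0.0311 0.1342]
322 309 [0.6307 0.0315 0.1352]
322 290 [0.6206 0.0307 0.1342]
322 280 [0.6156 0.0302 0.1332]
322 250 [0.61   0.0297 0.1006]
285 290 [0.6144 0.0134 0.1521]
285 284 [0.615  0.0127 0.1436]
360 290 [0.6111 0.0469 0.1532]
292 300 [0.6138 0.0175 0.1634]
352 300 [0.6119 0.0427 0.1628]
295 330 [0.6145 0.0204 0.1874]
250 220 [ 0.5973 -0.0142  0.0935]
300 110 [0.5305 0.0097 0.0801]
```

```bash
python3 - <<'E'
from plant import *
from h import *
p=cv2.imread('pics/w3.png');q=cv2.imread('pics/w2.png')
a=cv2.resize(p[230:350,250:400],(600,480));a=cv2.convertScaleAbs(a,alpha=2.0)
cv2.imwrite('pics/z3.png',a)
pp,d=read_camera('wrist');np.save('pics/w3d.npy',d)
for r in range(268,350,4): print(r,(d[r,262:312:4]*1000).astype(int))
E
```

```text
268 [224 224 225 224 225 225 223 225 218 218 201 193 189]
272 [224 224 224 225 224 225 225 225 218 218 195 189 184]
276 [226 225 226 226 226 226 226 226 219 218 190 184 183]
280 [228 226 227 225 226 227 225 225 176 177 175 184 183]
284 [228 227 227 226 228 227 173 173 173 172 172 177 184]
288 [228 228 228 228 167 167 168 168 168 167 168 175 183]
292 [228 229 227 163 163 161 164 164 163 164 164 176 186]
296 [230 230 230 159 158 159 159 158 158 159 163 175 186]
300 [231 231 155 155 156 156 156 156 156 155 160 175 186]
304 [231 231 151 152 152 151 151 153 150 151 155 174 187]
308 [231 147 147 148 148 148 147 148 148 147 151 176 188]
312 [231 145 145 144 145 144 145 144 145 145 148 176 189]
316 [ 85  84  84  85  84 141 141 141 141 142 145 175 233]
320 [ 82  83  84  83  82  84 138 138 138 141 142 234 234]
324 [ 80  80  82  81  81  83 133 135 134 138 137 235 234]
328 [ 80  79  80  78  79  83 131 132 132 134 137 235 236]
332 [ 78  77  77  77  77  82 128 129 129 133 137 236 236]
336 [ 76  76  76  76  76  80 125 125 127 129 138 237 237]
340 [ 74  74  74  72  75  76  81 123 124 127 137 238 238]
344 [ 73  73  72  73  73  75  84 121 121 125 137 238 239]
348 [ 71  71  72  70  72  75  83 119 119 122 137 239 239]
```

View pics/z3.png

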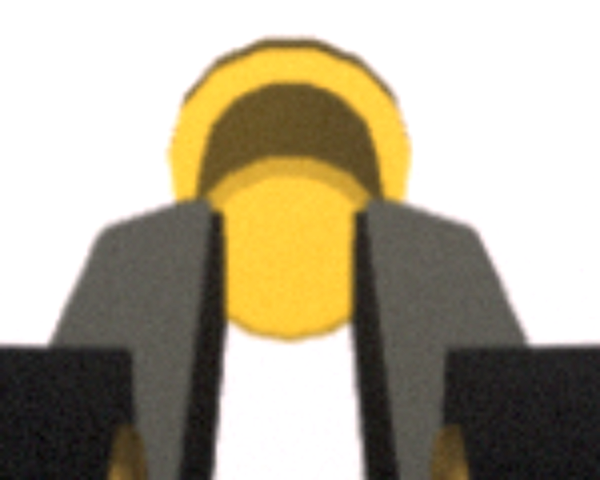

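The depth shows the fingertips at z≈0.139, just above the knob top at 0.135. That means the real tips sit about 32 mm higher than tool_pos and tips_ahead imply. I'll reopen and use the measured offset: tips z ≈ tool z + 0.021.

Emit:
{"fn": "play_rows", "kwargs": {"increments": [[[0,0,0,0],[0,0,0,0],[0,0,0,0],[0,0,0,0],[0,0,0,0]]], "jaw": 6}}

```text
t: 3.9
tool_pos: [0.6229, 0.0322, 0.1185]
orientation: [-2.125, -2.311, 0.007]
force: [-0.1, 0.4, -0.2]
opening: 0.0501
```

Emit:
{"fn": "play_rows", "kwargs": {"increments": [[[0,-0.1,0.6,0],[0,-0.1,1.2,0],[0,-0.1,1.8,0],[0,-0.1,2.4,0],[0,-0.1,2.4,0]]]}}

```text
t: 4.4
tool_pos: [0.6208, 0.0321, 0.0929]
orientation: [-2.124, -2.31, 0.01]
force: [0.3, -0.4, -0.5]
opening: 0.0599
```

```bash
python3 - <<'E'
from plant import *
from h import *
go([.6215,.032,.084])
p,d=read_camera('wrist');cv2.imwrite('pics/w4.png',p[150:400,150:500])
c=camera_params('wrist')
for r in range(264,300,4): print(r,(d[r,225:268:4]*1000).astype(int),(d[r,322]*1000).astype(int))
E
```

```text
t 4.4 pos [0.6208 0.0321 0.0929] f [ 0.3 -0.4 -0.5] open 0.0599 shift [-0.01  0.08  0.89] toolx [-0.084  0.996 -0.001] y [ 0.996  0.084 -0.007] z [-0.007 -0.002 -1.   ]
264 [197 196 196 196 196 195 197 197 196 196 195] 190
268 [196 196 197 197 198 198 197 196 196 196 197] 192
272 [197 197 198 198 197 197 198 197 198 196 198] 185
276 [197 198 197 199 198 197 197 198 198 199 199] 180
280 [198 199 200 200 198 199 178 177 198 199 199] 175
284 [200 199 200 171 171 171 172 172 175 200 198] 171
288 [199 166 167 167 167 167 167 167 171 200 199] 165
292 [162 161 163 162 163 164 163 166 171 180 200] 161
296 [157 156 158 158 159 157 158 163 170 180 201] 160
```

View pics/w4.png

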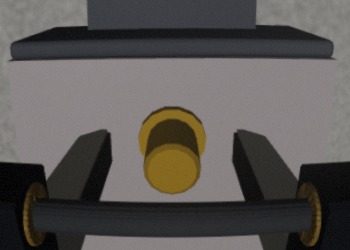

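Emit:
{"fn": "play_rows", "kwargs": {"increments": [[[0,0.05,0.4,0],[0,0.05,0.8,0],[0,0.05,0.9,0],[0,0.05,0.9,0]]]}}

```text
t: 4.85
tool_pos: [0.6214, 0.0321, 0.0842]
orientation: [-2.124, -2.31, 0.009]
force: [-0.2, 0.0, -0.2]
opening: 0.0596
```

Emit:
{"fn": "play_rows", "kwargs": {"increments": [[[0,0,0,0],[0,0,0,0],[0,0,0,0],[0,0,0,0],[0,0,0,0]]], "jaw": 1.5, "squeeze": 30}}

```text
t: 5.35
tool_pos: [0.6214, 0.0321, 0.0843]
orientation: [-2.124, -2.31, 0.009]
force: [0.4, -0.4, 0.8]
opening: 0.0253
```

Emit:
{"fn": "play_rows", "kwargs": {"increments": [[[0,0,0,0],[0,0,0,0]]]}}

```text
t: 5.55
tool_pos: [0.6214, 0.0321, 0.0843]
orientation: [-2.124, -2.31, 0.009]
force: [-1.2, -1.3, 0.4]
opening: 0.0254
```

```bash
python3 - <<'E'
from plant import *
from h import *
go([.6215,.032,.084])
E
```

```text
t 5.55 pos [0.6214 0.0321 0.0843] f [-1.2 -1.3  0.4] open 0.0254 shift [-0.01  0.01  0.03] toolx [-0.084  0.996 -0.001] y [ 0.996  0.084 -0.007] z [-0.007 -0.002 -1.   ]
```

Gripped at 25.4 mm, which matches the knob. I'll pull it straight up.

Emit:
{"fn": "play_rows", "kwargs": {"increments": [[[0,0,-0.3,0],[0,0,-0.6,0],[0,0,-1,0],[0,0,-1.4,0],[0,0,-1.8,0]]], "squeeze": 40}}

```text
t: 6.05
tool_pos: [0.6209, 0.0322, 0.1016]
orientation: [-2.123, -2.309, 0.011]
force: [3.0, -1.0, -11.4]
opening: 0.0253
```

Emit:
{"fn": "play_rows", "kwargs": {"increments": [[[0,0,-0.6,0],[0,0,-1.2,0],[0,0,-1.8,0],[0,0,-2.4,0],[0,0,-3,0]]]}}

```text
t: 6.55
tool_pos: [0.6217, 0.0322, 0.1335]
orientation: [-2.124, -2.31, 0.009]
force: [-0.5, -0.4, -0.3]
opening: 0.0251
```

Emit:
{"fn": "play_rows", "kwargs": {"increments": [[[0,0,-1,0],[0,0,-2,0],[0,0,-3,0],[0,0,-4,0],[0,0,-4,0]]]}}

```text
t: 7.05
tool_pos: [0.6232, 0.0323, 0.1759]
orientation: [-2.126, -2.312, 0.006]
force: [0.4, -0.7, 0.0]
opening: 0.0253
```

```bash
python3 - <<'E'
from plant import *
from h import *
p,d=read_camera('wrist');cv2.imwrite('pics/w5.png',p)
go([.448,.340,.165],np.pi/2+.088)
E
```

```text
t 7.1 pos [0.6227 0.0323 0.1747] f [-0.2  0.1 -1.2] open 0.0253 shift [ 32.13 -14.83   0.99] toolx [-0.084  0.996 -0.001] y [ 0.996  0.084 -0.005] z [-0.005 -0.002 -1.   ]
turn about tool z -0.004088117006847636 q6 -1.683675262181296 q [-0.029  0.209  1.441 -0.002  1.496 -1.684]
```

View pics/w5.png

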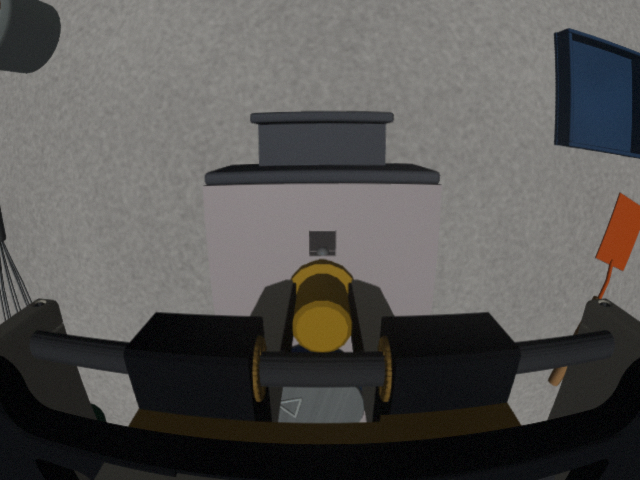

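The plug is out and held, and the empty hole shows at (322,242). I'll carry it to the dish.

Emit:
{"fn": "play_rows", "kwargs": {"increments": [[[2.5,-1.1,0,0],[6,-2.8,0,0],[9.5,-4.4,0,0],[13,-6,0,0],[16.5,-7.6,0,0]]]}}

```text
t: 7.6
tool_pos: [0.5318, 0.1913, 0.174]
orientation: [-2.125, -2.31, 0.009]
force: [0.8, -0.2, -0.4]
opening: 0.0254
```

Emit:
{"fn": "play_rows", "kwargs": {"increments": [[[3.5,-1.6,0,0],[7,-3.2,0,0],[10.5,-4.9,0,0],[13.5,-6.3,0,0],[15.5,-7.1,0,0]]]}}

```text
t: 8.1
tool_pos: [0.4463, 0.3416, 0.1735]
orientation: [-2.122, -2.311, 0.01]
force: [-0.0, -0.2, -0.3]
opening: 0.0251
```

```bash
python3 - <<'E'
from plant import *
from h import *
go([.448,.340,.11])
p,d=read_camera('wrist');cv2.imwrite('pics/w6.png',p)
E
```

```text
t 8.1 pos [0.4463 0.3416 0.1735] f [-0.  -0.2 -0.3] open 0.0251 shift [-0.16  0.2   6.35] toolx [-0.085  0.996 -0.002] y [ 0.996  0.085 -0.007] z [-0.007 -0.002 -1.   ]
```

View pics/w6.png

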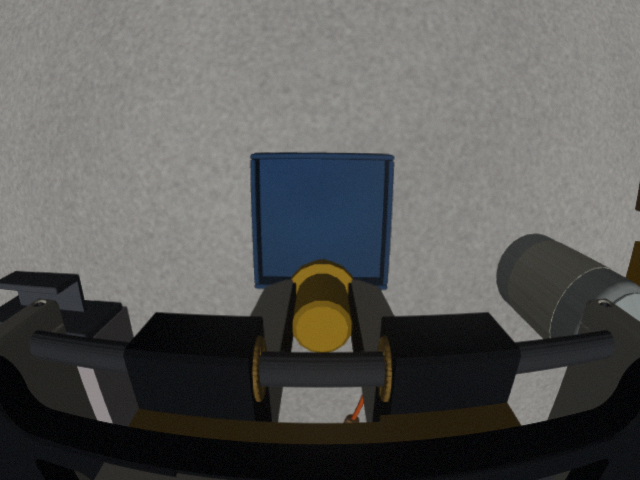

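Emit:
{"fn": "play_rows", "kwargs": {"increments": [[[0,0.2,3,0],[-0.1,0.2,6,0],[-0.1,0.2,9,0],[-0.1,0.2,11.5,0],[-0.1,0.2,12.5,0]]]}}

```text
t: 8.65
tool_pos: [0.4441, 0.341, 0.0447]
orientation: [-2.119, -2.31, 0.018]
force: [-0.7, -0.4, -0.2]
opening: 0.0254
```

```bash
python3 - <<'E'
from plant import *
from h import *
go([.448,.340,.0295])
E
```

```text
t 8.65 pos [0.4441 0.341  0.0447] f [-0.7 -0.4 -0.2] open 0.0254 shift [-0.13  0.4   1.52] toolx [-0.086  0.996 -0.003] y [ 0.996  0.086 -0.013] z [-0.012 -0.004 -1.   ]
```

Emit:
{"fn": "play_rows", "kwargs": {"increments": [[[0,0.3,0.5,0],[0,0.3,1,0],[0,0.3,1.3,0],[0,0.3,1.4,0],[0,0.3,1.4,0]]]}}

```text
t: 9.15
tool_pos: [0.4474, 0.3415, 0.0315]
orientation: [-2.12, -2.311, 0.016]
force: [-0.7, 0.3, -0.3]
opening: 0.0252
```

Emit:
{"fn": "play_rows", "kwargs": {"increments": [[[0,0,0.05,0],[0,0,0.1,0],[0,0,0.1,0]]]}}

```text
t: 9.45
tool_pos: [0.4476, 0.3416, 0.0307]
orientation: [-2.12, -2.311, 0.015]
force: [-1.1, -0.7, -0.3]
opening: 0.0246
```

Emit:
{"fn": "play_rows", "kwargs": {"increments": [[[0,0,0.1,0],[0,0,0.2,0],[0,0,0.2,0]]]}}

```text
t: 9.75
tool_pos: [0.4474, 0.3415, 0.0284]
orientation: [-2.12, -2.311, 0.016]
force: [-0.1, 0.0, -0.4]
opening: 0.0256
```

Emit:
{"fn": "play_rows", "kwargs": {"increments": [[[0,0,0.1,0],[0,0,0.2,0],[0,0,0.2,0]]]}}

```text
t: 10.05
tool_pos: [0.4481, 0.3418, 0.0282]
orientation: [-2.12, -2.311, 0.014]
force: [-3.1, -3.4, 12.8]
opening: 0.0248
```

The stem has touched the dish floor. I'll ease off and open.

Emit:
{"fn": "play_rows", "kwargs": {"increments": [[[0,0,-0.1,0],[0,0,-0.1,0]]]}}

```text
t: 10.25
tool_pos: [0.4484, 0.342, 0.0296]
orientation: [-2.12, -2.311, 0.013]
force: [0.0, -0.1, -0.7]
opening: 0.0254
```

Emit:
{"fn": "play_rows", "kwargs": {"increments": [[[0,0,0,0],[0,0,0,0],[0,0,0,0],[0,0,0,0],[0,0,0,0]]], "jaw": 6}}

```text
t: 10.75
tool_pos: [0.4484, 0.342, 0.0294]
orientation: [-2.12, -2.311, 0.013]
force: [0.4, -0.5, -0.5]
opening: 0.0585
```

```bash
python3 - <<'E'
from plant import *
from h import *
go([.448,.340,.16])
p,d=read_camera('wrist');cv2.imwrite('pics/w7.png',p)
E
```

```text
t 10.75 pos [0.4484 0.342  0.0294] f [ 0.4 -0.5 -0.5] open 0.0585 shift [ -0.22  -0.18 -13.05] toolx [-0.086  0.996 -0.002] y [ 0.996  0.086 -0.01 ] z [-0.009 -0.003 -1.   ]
```

View pics/w7.png

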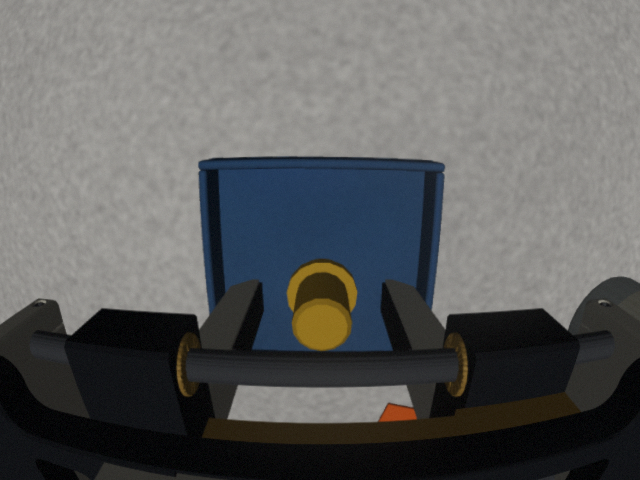

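The plug stands upright inside the dish, with its knob at (322,325). I'll retreat up, then go to the finger pull.

Emit:
{"fn": "play_rows", "kwargs": {"increments": [[[0,0,-1,0],[0,0,-3,0],[0,0,-6,0],[0,0,-9,0],[0,0,-12.5,0]]]}}

```text
t: 11.3
tool_pos: [0.4491, 0.342, 0.1558]
orientation: [-2.12, -2.311, 0.014]
force: [1.1, -0.6, 0.1]
opening: 0.06
```

```bash
python3 - <<'E'
from h import *
go([.5503,.0256,.15],np.pi/2+.088)
E
```

```text
t 11.3 pos [0.4491 0.342  0.1558] f [ 1.1 -0.6  0.1] open 0.06 shift [-32.39   7.36   0.57] toolx [-0.086  0.996 -0.002] y [ 0.996  0.086 -0.01 ] z [-0.01  -0.003 -1.   ]
turn about tool z -0.0017299001513195744 q6 -1.0994112466118415 q [ 0.558  0.068  1.63   0.003  1.454 -1.099]
```

Emit:
{"fn": "play_rows", "kwargs": {"increments": [[[-3,0.7,0,0],[-6.5,1.5,0,0],[-10,2.3,0,0],[-13.5,3.1,0,0],[-17,3.9,0,0]]], "jaw": 3}}

```text
t: 11.8
tool_pos: [0.503, 0.1747, 0.1568]
orientation: [-2.12, -2.312, 0.013]
force: [0.3, -0.0, 1.1]
opening: 0.0307
```

Emit:
{"fn": "play_rows", "kwargs": {"increments": [[[-3.5,0.8,0,0],[-7,1.6,0,0],[-10.5,2.4,0,0],[-13.5,3,0,0],[-15,3.4,0,0]]]}}

```text
t: 12.3
tool_pos: [0.5505, 0.0259, 0.1576]
orientation: [-2.123, -2.311, 0.012]
force: [-0.2, 0.2, 0.6]
opening: 0.03
```

```bash
python3 - <<'E'
from plant import *
from h import *
go([.5503,.0256,.10],np.pi/2+.088)
p,d=read_camera('wrist');cv2.imwrite('pics/w8.png',p)
p,d=read_camera('top');cv2.imwrite('pics/t8.png',p)
E
```

```text
t 12.3 pos [0.5505 0.0259 0.1576] f [-0.2  0.2  0.6] open 0.03 shift [-0.01  0.02  5.76] toolx [-0.084  0.996 -0.003] y [ 0.996  0.084 -0.008] z [-0.008 -0.003 -1.   ]
turn about tool z -0.003483266871014745 q6 -1.6982914283058168 q [-0.043  0.029  1.667 -0.004  1.454 -1.698]
```

View pics/w8.png

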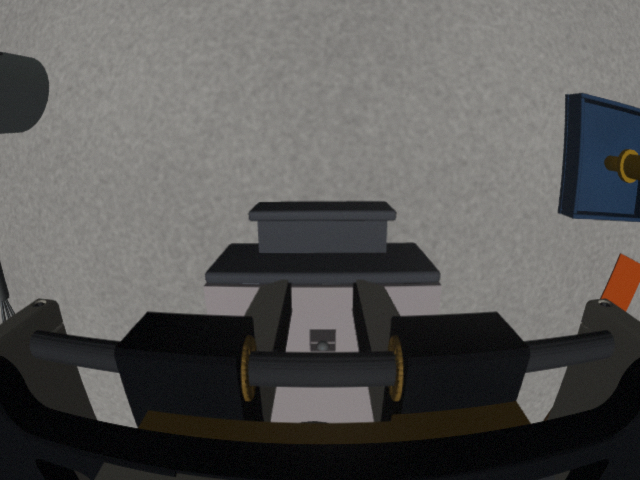

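View pics/t8.png

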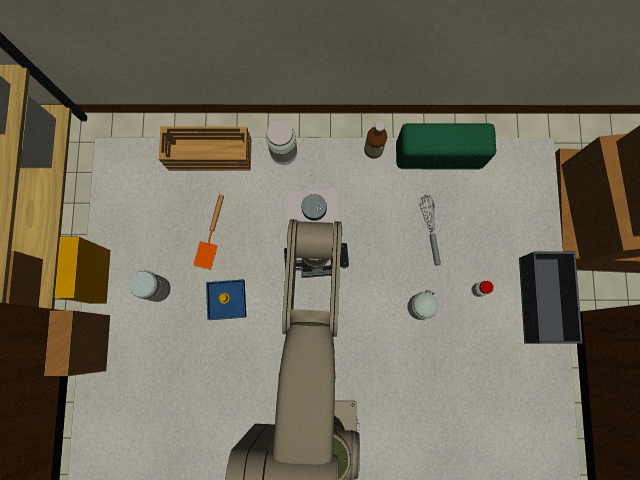

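The top view shows the plug in the dish at (224,298). The wrist view shows the lip at rows 203–218. I'll check the gap location.

```bash
python3 - <<'E'
from plant import *
from h import *
c=camera_params('wrist');s,p,M=ts()
a=.088;ux=np.array([np.cos(a),np.sin(a)]);uy=np.array([-ux[1],ux[0]]);O=np.array([.6977,.0386])
def rel(w): return (w[:2]-O)@ux,(w[:2]-O)@uy
im=cv2.imread('pics/w8.png')
print([ (r,int(im[r,323].mean())) for r in range(196,292,2)])
for n,u,v,z in(('lip out top',323,203,.08),('lip out l',251,208,.08),('lip r',395,208,.08),('lip inner',323,219,.08),('front top near',323,245,.092),('front top far',323,282,.094)): print(n,np.round(rel(wray(u,v,c,z)),4))
print('tool rel',rel(p))
E
```

```text
[(196, 132), (198, 133), (200, 111), (202, 33), (204, 27), (206, 25), (208, 28), (210, 41), (212, 62), (214, 65), (216, 65), (218, 59), (220, 49), (222, 61), (224, 62), (226, 62), (228, 62), (230, 61), (232, 59), (234, 63), (236, 64), (238, 61), (240, 59), (242, 62), (244, 62), (246, 60), (248, 61), (250, 60), (252, 49), (254, 27), (256, 24), (258, 25), (260, 28), (262, 24), (264, 25), (266, 27), (268, 24), (270, 27), (272, 35), (274, 53), (276, 60), (278, 61), (280, 58), (282, 53), (284, 58), (286, 61), (288, 127), (290, 132)]
lip out top [-0.1782  0.0004]
lip out l [-0.175  -0.0524]
lip r [-0.1747  0.0531]
lip inner [-0.1664  0.0004]
front top near [-0.1502  0.0003]
front top far [-0.1228  0.0003]
tool rel (np.float64(-0.14771567084915813), np.float64(0.0010788780054450152))
```

The gap is where expected: the lip's inner edge is at −0.166 and the TCP at −0.148 in unit x. I'll descend, aiming for tips at 0.056.

Emit:
{"fn": "play_rows", "kwargs": {"increments": [[[0,0,2,0],[0,0,4,0],[0,0.1,6,0],[0,0.15,7,0],[0,0.1,7,0]]]}}

```text
t: 12.9
tool_pos: [0.5494, 0.0277, 0.0857]
orientation: [-2.12, -2.309, 0.015]
force: [0.0, -0.3, -0.7]
opening: 0.0298
```

```bash
python3 - <<'E'
from plant import *
from h import *
go([.5503,.0256,.035],np.pi/2+.088)
p,d=read_camera('wrist');cv2.imwrite('pics/w9.png',p)
E
```

```text
t 12.9 pos [0.5494 0.0277 0.0857] f [ 0.  -0.3 -0.7] open 0.0298 shift [-0.21  0.13  5.07] toolx [-0.085  0.996 -0.001] y [ 0.996  0.085 -0.012] z [-0.012 -0.002 -1.   ]
turn about tool z -0.0029607718432260732 q6 -1.69574875101778 q [-0.041  0.09   1.739 -0.003  1.324 -1.696]
```

View pics/w9.png

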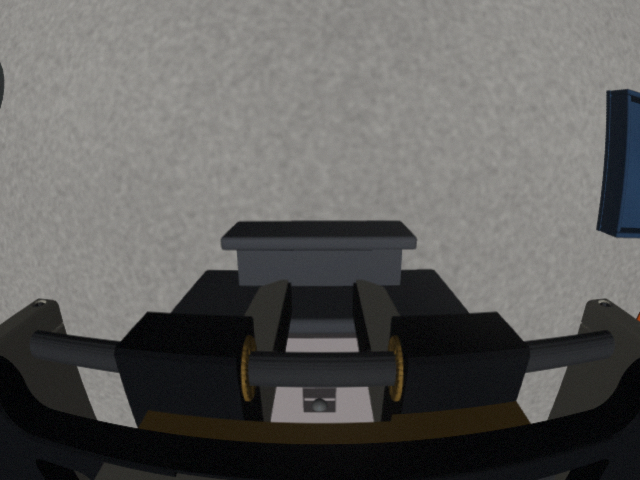

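The tips at about (275–290,283) still sit above the trough, which starts at row 248. I'll continue down.

Emit:
{"fn": "play_rows", "kwargs": {"increments": [[[-0.1,0.1,1,0],[-0.1,0.15,2,0],[-0.1,0.15,2.8,0],[-0.1,0.15,3,0],[-0.1,0.1,3,0]]]}}

```text
t: 13.45
tool_pos: [0.5505, 0.0265, 0.0564]
orientation: [-2.121, -2.309, 0.014]
force: [-0.0, -0.2, 0.4]
opening: 0.0301
```

```bash
python3 - <<'E'
from plant import *
from h import *
go([.5503,.0256,.035],np.pi/2+.088)
p,d=read_camera('wrist');cv2.imwrite('pics/w10.png',p)
for r in range(240,312,4): print(r,(d[r,255:330:6]*1000).astype(int))
E
```

```text
t 13.45 pos [0.5505 0.0265 0.0564] f [-0.  -0.2  0.4] open 0.0301 shift [-0.08 -0.01  2.14] toolx [-0.085  0.996 -0.002] y [ 0.996  0.085 -0.011] z [-0.011 -0.002 -1.   ]
turn about tool z -0.00325565053388166 q6 -1.697448541464321 q [-0.043  0.124  1.76  -0.003  1.269 -1.697]
240 [191 189 191 190 190 190 189 190 191 190 189 189 189]
244 [182 182 183 183 182 183 183 181 182 181 181 182 183]
248 [177 177 177 177 176 177 176 177 177 176 176 176 176]
252 [173 173 173 173 172 173 172 173 173 173 172 173 173]
256 [172 172 174 173 172 172 172 173 173 173 174 172 172]
260 [173 173 173 174 174 174 171 172 172 172 173 173 173]
264 [174 174 174 174 174 173 174 175 175 175 174 174 174]
268 [215 214 214 214 214 214 214 215 214 216 215 215 214]
272 [216 216 215 215 214 216 215 215 214 216 216 215 215]
276 [215 216 216 214 217 215 215 215 216 216 216 216 214]
280 [217 217 215 216 176 176 215 216 216 217 216 215 215]
284 [216 216 172 170 173 173 178 218 218 217 216 216 218]
288 [217 168 168 168 167 167 177 217 216 217 218 218 218]
292 [219 163 163 162 163 166 177 219 218 219 218 219 218]
296 [159 159 157 159 158 162 177 218 220 218 220 218 219]
300 [154 155 155 156 156 159 178 220 220 219 220 219 220]
304 [151 152 151 152 152 155 177 218 218 217 218 218 217]
308 [146 148 147 148 149 149 178 211 212 214 211 212 211]
```

View pics/w10.png

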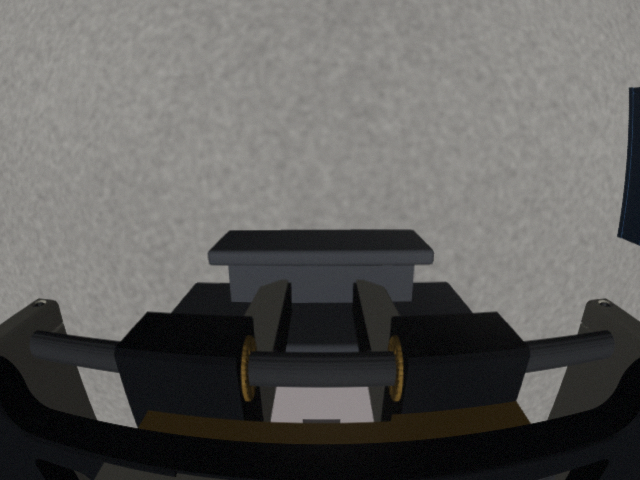

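The fingertips are entering the gap between the lip (row 265) and the front face. I'll go down the last 2.2 cm.

Emit:
{"fn": "play_rows", "kwargs": {"increments": [[[0,0.05,0.8,0],[0,0.1,1.6,0],[0,0.1,2.2,0],[0,0.05,2.2,0],[0,0,2.2,0]]]}}

```text
t: 14.0
tool_pos: [0.5503, 0.0264, 0.0345]
orientation: [-2.121, -2.309, 0.015]
force: [1.0, -0.1, 0.4]
opening: 0.0299
```

```bash
python3 - <<'E'
from plant import *
from h import *
go([.5503,.0256,.035],np.pi/2+.088)
a=.088;s,p,M=ts();print(M.T@np.array([-np.cos(a),-np.sin(a),0]))
p,d=read_camera('top');cv2.imwrite('pics/t10.png',p);np.save('pics/t10.npy',d)
p,d=read_camera('scene');cv2.imwrite('pics/s10.png',p)
E
```

```text
t 14.0 pos [0.5503 0.0264 0.0345] f [ 1.  -0.1  0.4] open 0.0299 shift [-0.08 -0.   -0.05] toolx [-0.085  0.996 -0.002] y [ 0.996  0.085 -0.011] z [-0.011 -0.003 -1.   ]
turn about tool z -0.0031496358294873517 q6 -1.697489382074013 q [-0.043  0.15   1.774 -0.003  1.228 -1.697]
[-0.00314963 -0.99993322  0.01111928]
```

Emit:
{"fn": "play_rows", "kwargs": {"increments": [[[0,-0.3,0,0],[0,-0.6,0,0],[0,-0.9,0.01,0],[0,-1.1,0.01,0],[0,-1.3,0.01,0]]]}}

```text
t: 14.6
tool_pos: [0.5381, 0.0253, 0.0355]
orientation: [-2.122, -2.31, 0.012]
force: [1.7, 0.2, -0.2]
opening: 0.0299
```

Emit:
{"fn": "play_rows", "kwargs": {"increments": [[[0,-0.2,0,0],[0,-0.5,0,0],[0,-0.8,0.01,0],[0,-1.1,0.01,0],[0,-1.4,0.01,0]]]}}

```text
t: 15.1
tool_pos: [0.524, 0.024, 0.0356]
orientation: [-2.122, -2.31, 0.012]
force: [3.5, -0.4, -0.4]
opening: 0.0302
```

```bash
python3 - <<'E'
from h import *
go([.5503,.0256,.035])
E
```

```text
t 15.1 pos [0.524  0.024  0.0356] f [ 3.5 -0.4 -0.4] open 0.0302 shift [-0.06  2.64  0.03] toolx [-0.085  0.996 -0.002] y [ 0.996  0.085 -0.009] z [-0.009 -0.003 -1.   ]
```

Emit:
{"fn": "play_rows", "kwargs": {"increments": [[[0,-0.4,0,0],[0,-0.8,0,0],[0,-1.2,0.01,0],[0,-1.6,0.01,0],[0,-2,0.01,0]]]}}

```text
t: 15.6
tool_pos: [0.5036, 0.0222, 0.0356]
orientation: [-2.122, -2.31, 0.012]
force: [2.7, -0.3, -1.4]
opening: 0.0303
```

Emit:
{"fn": "play_rows", "kwargs": {"increments": [[[0,-0.4,0,0],[0,-0.8,0,0],[0,-1.2,0.01,0],[0,-1.6,0.01,0],[0,-2,0.01,0]]]}}

```text
t: 16.1
tool_pos: [0.4834, 0.0204, 0.0357]
orientation: [-2.122, -2.31, 0.012]
force: [3.1, -0.2, -1.8]
opening: 0.0301
```

Emit:
{"fn": "play_rows", "kwargs": {"increments": [[[0,-0.3,0,0],[0,-0.6,0,0],[0,-0.9,0,0],[0,-1.2,0.01,0],[0,-1.4,0.01,0]]]}}

```text
t: 16.6
tool_pos: [0.4692, 0.0193, 0.0357]
orientation: [-2.122, -2.31, 0.012]
force: [2.3, -0.1, -1.3]
opening: 0.03
```

```bash
python3 - <<'E'
from plant import *
from h import *
go([.5503,.0256,.035])
p,d=read_camera('top');cv2.imwrite('pics/t11.png',p);np.save('pics/t11.npy',d)
p,d=read_camera('scene');cv2.imwrite('pics/s11.png',p)
a=cv2.imread('pics/s10.png');print(cv2.absdiff(a,p)[200:330,320:400].mean())
E
```

```text
t 16.6 pos [0.4692 0.0193 0.0357] f [ 2.3 -0.1 -1.3] open 0.03 shift [-0.06  8.14  0.  ] toolx [-0.085  0.996 -0.002] y [ 0.996  0.085 -0.009] z [-0.009 -0.003 -1.   ]
4.817788461538462
```

View pics/s11.png

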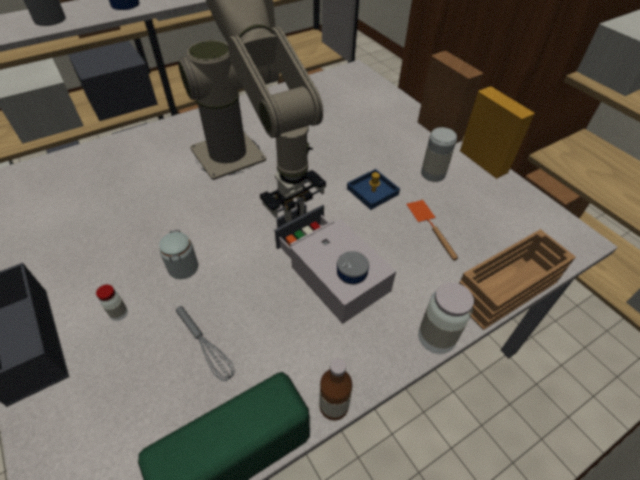

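The drawer is about 71 mm out at roughly 3 N, and the unit and tin (352,267) haven't moved. Now small steps: each call starts again from the measured pose, so the force stays bounded while I feel for the stop.

Emit:
{"fn": "play_rows", "kwargs": {"increments": [[[0,-0.06,0,0],[0,-0.12,0,0]]]}}

```text
t: 16.9
tool_pos: [0.4679, 0.0192, 0.0357]
orientation: [-2.122, -2.31, 0.013]
force: [2.7, -0.2, -0.8]
opening: 0.03
```

Emit:
{"fn": "play_rows", "kwargs": {"increments": [[[0,-0.06,0,0],[0,-0.12,0,0]]]}}

```text
t: 17.1
tool_pos: [0.4666, 0.0191, 0.0357]
orientation: [-2.122, -2.31, 0.013]
force: [2.0, 0.1, -0.9]
opening: 0.0298
```

Emit:
{"fn": "play_rows", "kwargs": {"increments": [[[0,-0.06,0,0],[0,-0.12,0,0]]]}}

```text
t: 17.3
tool_pos: [0.4655, 0.019, 0.0357]
orientation: [-2.122, -2.31, 0.013]
force: [1.3, -1.8, -2.0]
opening: 0.0302
```

Emit:
{"fn": "play_rows", "kwargs": {"increments": [[[0,-0.06,0,0],[0,-0.12,0,0]]]}}

```text
t: 17.5
tool_pos: [0.4642, 0.0189, 0.0357]
orientation: [-2.122, -2.31, 0.013]
force: [2.3, -0.9, -1.6]
opening: 0.0299
```

Emit:
{"fn": "play_rows", "kwargs": {"increments": [[[0,-0.06,0,0],[0,-0.12,0,0]]]}}

```text
t: 17.7
tool_pos: [0.4629, 0.0188, 0.0357]
orientation: [-2.122, -2.31, 0.013]
force: [1.9, -0.9, -0.7]
opening: 0.03
```

Emit:
{"fn": "play_rows", "kwargs": {"increments": [[[0,-0.06,0,0],[0,-0.12,0,0]]]}}

```text
t: 17.9
tool_pos: [0.4616, 0.0187, 0.0357]
orientation: [-2.122, -2.31, 0.013]
force: [3.0, -1.2, -2.0]
opening: 0.0296
```

Emit:
{"fn": "play_rows", "kwargs": {"increments": [[[0,-0.07,0,0],[0,-0.15,0,0]]]}}

```text
t: 18.1
tool_pos: [0.4601, 0.0185, 0.0357]
orientation: [-2.122, -2.31, 0.013]
force: [1.4, -0.4, -0.6]
opening: 0.0301
```

Emit:
{"fn": "play_rows", "kwargs": {"increments": [[[0,-0.07,0,0],[0,-0.15,0,0]]]}}

```text
t: 18.3
tool_pos: [0.4585, 0.0184, 0.0357]
orientation: [-2.122, -2.31, 0.013]
force: [3.0, -1.4, -2.3]
opening: 0.0301
```

Emit:
{"fn": "play_rows", "kwargs": {"increments": [[[0,-0.07,0,0],[0,-0.15,0,0]]]}}

```text
t: 18.5
tool_pos: [0.457, 0.0183, 0.0357]
orientation: [-2.122, -2.31, 0.013]
force: [2.3, -0.4, -1.6]
opening: 0.0302
```

Emit:
{"fn": "play_rows", "kwargs": {"increments": [[[0,-0.07,0,0],[0,-0.15,0,0]]]}}

```text
t: 18.7
tool_pos: [0.4554, 0.0181, 0.0357]
orientation: [-2.122, -2.31, 0.013]
force: [2.8, -1.6, -1.7]
opening: 0.03
```

Emit:
{"fn": "play_rows", "kwargs": {"increments": [[[0,-0.07,0,0],[0,-0.15,0,0]]]}}

```text
t: 18.9
tool_pos: [0.4538, 0.018, 0.0357]
orientation: [-2.122, -2.31, 0.013]
force: [3.0, -0.7, -1.0]
opening: 0.03
```

Emit:
{"fn": "play_rows", "kwargs": {"increments": [[[0,-0.07,0,0],[0,-0.15,0,0]]]}}

```text
t: 19.1
tool_pos: [0.4523, 0.0179, 0.0358]
orientation: [-2.122, -2.31, 0.013]
force: [2.9, -0.7, -1.5]
opening: 0.03
```

Emit:
{"fn": "play_rows", "kwargs": {"increments": [[[0,-0.07,0,0],[0,-0.15,0,0]]]}}

```text
t: 19.3
tool_pos: [0.4507, 0.0177, 0.0358]
orientation: [-2.122, -2.31, 0.013]
force: [2.2, -0.9, -1.8]
opening: 0.03
```

Emit:
{"fn": "play_rows", "kwargs": {"increments": [[[0,-0.07,0,0],[0,-0.15,0,0]]]}}

```text
t: 19.5
tool_pos: [0.4491, 0.0176, 0.0358]
orientation: [-2.122, -2.31, 0.013]
force: [3.3, -1.2, -1.6]
opening: 0.0301
```

Emit:
{"fn": "play_rows", "kwargs": {"increments": [[[0,-0.07,0,0],[0,-0.15,0,0]]]}}

```text
t: 19.7
tool_pos: [0.4476, 0.0175, 0.0358]
orientation: [-2.122, -2.31, 0.013]
force: [3.3, -0.5, -2.4]
opening: 0.0304
```

Emit:
{"fn": "play_rows", "kwargs": {"increments": [[[0,-0.07,0,0],[0,-0.15,0,0]]]}}

```text
t: 19.9
tool_pos: [0.4461, 0.0174, 0.0358]
orientation: [-2.122, -2.31, 0.013]
force: [2.6, -0.5, -2.0]
opening: 0.0299
```

Emit:
{"fn": "play_rows", "kwargs": {"increments": [[[0,-0.07,0,0],[0,-0.15,0,0]]]}}

```text
t: 20.1
tool_pos: [0.4445, 0.0172, 0.0358]
orientation: [-2.122, -2.31, 0.013]
force: [3.0, -0.0, -1.6]
opening: 0.0301
```

Emit:
{"fn": "play_rows", "kwargs": {"increments": [[[0,-0.07,0,0],[0,-0.15,0,0]]]}}

```text
t: 20.3
tool_pos: [0.4429, 0.0171, 0.0359]
orientation: [-2.122, -2.31, 0.013]
force: [2.0, -0.5, -1.2]
opening: 0.0301
```

Emit:
{"fn": "play_rows", "kwargs": {"increments": [[[0,-0.07,0,0],[0,-0.15,0,0]]]}}

```text
t: 20.5
tool_pos: [0.4414, 0.017, 0.0359]
orientation: [-2.122, -2.31, 0.013]
force: [2.5, -1.1, -2.0]
opening: 0.0299
```

Emit:
{"fn": "play_rows", "kwargs": {"increments": [[[0,-0.07,0,0],[0,-0.15,0,0]]]}}

```text
t: 20.7
tool_pos: [0.4398, 0.0169, 0.0359]
orientation: [-2.122, -2.31, 0.013]
force: [3.2, -0.7, -2.1]
opening: 0.0302
```

Emit:
{"fn": "play_rows", "kwargs": {"increments": [[[0,-0.07,0,0],[0,-0.15,0,0]]]}}

```text
t: 20.9
tool_pos: [0.4382, 0.0167, 0.0359]
orientation: [-2.122, -2.31, 0.013]
force: [1.7, -0.7, -2.0]
opening: 0.0297
```

Emit:
{"fn": "play_rows", "kwargs": {"increments": [[[0,-0.07,0,0],[0,-0.15,0,0]]]}}

```text
t: 21.1
tool_pos: [0.4367, 0.0166, 0.0359]
orientation: [-2.122, -2.31, 0.013]
force: [2.0, -0.1, -1.7]
opening: 0.0301
```

Emit:
{"fn": "play_rows", "kwargs": {"increments": [[[0,-0.07,0,0],[0,-0.15,0,0]]]}}

```text
t: 21.3
tool_pos: [0.4351, 0.0165, 0.0359]
orientation: [-2.122, -2.31, 0.013]
force: [3.3, 0.5, -1.9]
opening: 0.03
```

Emit:
{"fn": "play_rows", "kwargs": {"increments": [[[0,-0.07,0,0],[0,-0.15,0,0]]]}}

```text
t: 21.5
tool_pos: [0.4336, 0.0164, 0.0359]
orientation: [-2.122, -2.31, 0.013]
force: [2.9, -0.6, -1.6]
opening: 0.0297
```

Emit:
{"fn": "play_rows", "kwargs": {"increments": [[[0,-0.07,0,0],[0,-0.15,0,0]]]}}

```text
t: 21.7
tool_pos: [0.432, 0.0162, 0.036]
orientation: [-2.122, -2.31, 0.013]
force: [2.7, -0.0, -1.8]
opening: 0.0303
```

Emit:
{"fn": "play_rows", "kwargs": {"increments": [[[0,-0.07,0,0],[0,-0.15,0,0]]]}}

```text
t: 21.9
tool_pos: [0.4304, 0.0161, 0.036]
orientation: [-2.122, -2.31, 0.013]
force: [3.0, -0.0, -2.4]
opening: 0.0301
```

Emit:
{"fn": "play_rows", "kwargs": {"increments": [[[0,-0.07,0,0],[0,-0.15,0,0]]]}}

```text
t: 22.1
tool_pos: [0.4289, 0.016, 0.036]
orientation: [-2.122, -2.31, 0.013]
force: [1.3, -0.7, -2.1]
opening: 0.0304
```

Emit:
{"fn": "play_rows", "kwargs": {"increments": [[[0,-0.07,0,0],[0,-0.15,0,0]]]}}

```text
t: 22.3
tool_pos: [0.4284, 0.0161, 0.0362]
orientation: [-2.123, -2.311, 0.01]
force: [8.4, 0.6, -6.4]
opening: 0.0302
```

Emit:
{"fn": "play_rows", "kwargs": {"increments": [[[0,-0.07,0,0],[0,-0.15,0,0]]]}}

```text
t: 22.5
tool_pos: [0.428, 0.0162, 0.0364]
orientation: [-2.124, -2.312, 0.006]
force: [7.7, 1.9, -6.4]
opening: 0.03
```

Emit:
{"fn": "play_rows", "kwargs": {"increments": [[[0,-0.07,0,0],[0,-0.15,0,0]]]}}

```text
t: 22.7
tool_pos: [0.4275, 0.0164, 0.0366]
orientation: [-2.125, -2.313, 0.003]
force: [8.7, 0.9, -6.1]
opening: 0.0299
```

The stop is felt at tool x≈0.4284: force jumped from 2.5 to 8.5 N and motion nearly ceased. I'll let go by backing off to mid-gap, then moving up.

Emit:
{"fn": "play_rows", "kwargs": {"increments": [[[0,0.2,0,0],[0,0.5,0,0],[0,0.8,0,0],[0,0.9,0,0],[0,0.9,0,0]]]}}

```text
t: 23.2
tool_pos: [0.4365, 0.0172, 0.0365]
orientation: [-2.125, -2.313, 0.004]
force: [0.8, -0.6, -0.2]
opening: 0.0302
```

```bash
python3 - <<'E'
from plant import *
from h import *
go([.4385,.0165,.15])
p,d=read_camera('wrist');cv2.imwrite('pics/w12.png',p)
E
```

```text
t 23.2 pos [0.4365 0.0172 0.0365] f [ 0.8 -0.6 -0.2] open 0.0302 shift [ -0.09   0.17 -11.35] toolx [-0.085  0.996 -0.001] y [ 0.996  0.085 -0.002] z [-0.002 -0.001 -1.   ]
```

View pics/w12.png

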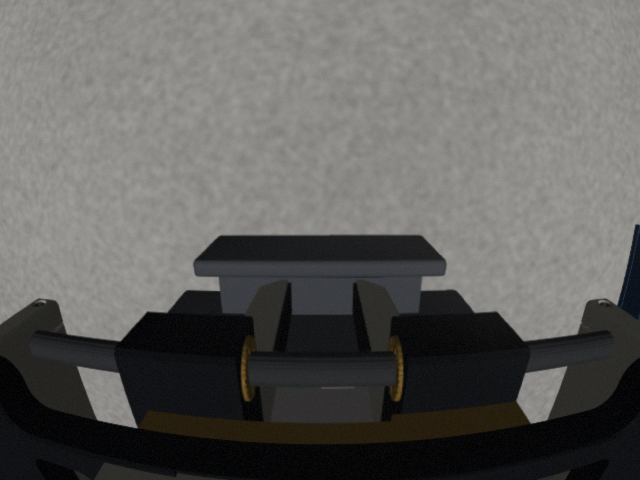

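The fingers hang free in the gap: the lip's inner edge is at row 275 and the force is about 0. I'll go straight up.

Emit:
{"fn": "play_rows", "kwargs": {"increments": [[[0,0,-1,0],[0,0,-2.2,0],[0,0,-3.6,0],[0,0,-5,0],[0,0,-6.5,0]]]}}

```text
t: 23.75
tool_pos: [0.4369, 0.0172, 0.1033]
orientation: [2.125, 2.314, -0.002]
force: [-0.1, 0.3, -0.7]
opening: 0.0299
```

Emit:
{"fn": "play_rows", "kwargs": {"increments": [[[0,0,-2,0],[0,0,-4,0],[0,0,-7,0],[0,0,-9,0],[0,0,-9,0]]]}}

```text
t: 24.25
tool_pos: [0.4393, 0.0171, 0.1981]
orientation: [2.121, 2.309, 0.005]
force: [1.2, -0.6, 0.3]
opening: 0.0296
```

```bash
python3 - <<'E'
from plant import *
from h import *
go([.30,-.30,.25])
p,d=read_camera('wrist');cv2.imwrite('pics/w13.png',p)
E
```

```text
t 24.25 pos [0.4393 0.0171 0.1981] f [ 1.2 -0.6  0.3] open 0.0296 shift [-30.43 -16.54  -5.22] toolx [-0.085  0.996 -0.002] y [0.996 0.085 0.006] z [ 0.006 -0.002 -1.   ]
```

Emit:
{"fn": "play_rows", "kwargs": {"increments": [[[-3,-0.5,-0.5,0],[-7,-1,-1,0],[-11,-2,-1.5,0],[-15,-3,-2,0],[-19,-4,-2,0]]]}}

```text
t: 24.8
tool_pos: [0.4138, -0.1768, 0.2159]
orientation: [2.122, 2.312, 0.002]
force: [0.6, -0.8, 0.1]
opening: 0.0301
```

Emit:
{"fn": "play_rows", "kwargs": {"increments": [[[-2,-0.5,0,0],[-4,-0.5,0,0],[-5,-0.5,0,0],[-5,-0.5,0,0]]]}}

```text
t: 25.2
tool_pos: [0.4126, -0.2275, 0.215]
orientation: [2.125, 2.311, 0.002]
force: [0.6, -0.1, -0.1]
opening: 0.0297
```

```bash
python3 - <<'E'
from plant import *
from h import *
p,d=read_camera('top');cv2.imwrite('pics/t13.png',p)
P=cloud(d,camera_params('top'));Z=P[...,2]
P0=cloud(np.load('pics/top0.npy'),camera_params('top'))
def edges(P):
    Z=P[...,2];o=[]
    for k in(0,-1):
        pts=[]
        for r in range(195,235):
            c=[u for u in range(275,355) if abs(Z[r,u]-.095)<.01]
            if c:pts.append(P[r,c[k],:2])
        pts=np.array(pts);a=np.polyfit(pts[:,0],pts[:,1],1);o+=[np.polyval(a,.75),np.degrees(a[0])]
    # back edge, per col
    pts=[]
    for u in range(292,335):
        c=[r for r in range(180,250) if abs(Z[r,u]-.095)<.01]
        if c:pts.append(P[c[0],u,:2])
    pts=np.array(pts);a=np.polyfit(pts[:,1],pts[:,0],1);o.append(np.polyval(a,.04))
    q=P[185:226,295:336];q=q[(q[...,2]>.125)&(q[...,2]<.16)];(c,w,_)=cv2.minAreaRect((q[:,:2]*1000).astype(np.float32));o+=list(c)
    return np.round(o,4)
print(edges(P0));print(edges(P))
# lip
for PP,rr in((P0,(262,282)),(P,(285,325))):
    x=[]
    for u in range(305,330):
        c=[r for r in range(*rr) if abs(PP[r,u,2]-.079)<.008]
        if c:x.append(PP[c[-1],u,:2])
    x=np.array(x);print('lip outer',len(x),np.median(x,0))
p,d=read_camera('scene');cv2.imwrite('pics/s13.png',p)
E
```

```text
[ 1.317000e-01  4.885200e+00 -4.540000e-02  5.378000e+00  8.187000e-01
  7.516931e+02  3.391410e+01]
[ 1.31600e-01  4.58600e+00 -4.53000e-02  4.95650e+00  8.16600e-01
  7.50020e+02  3.37819e+01]
lip outer 25 [0.52889928 0.02372183]
lip outer 25 [0.41147203 0.02348779]
```

View pics/t13.png

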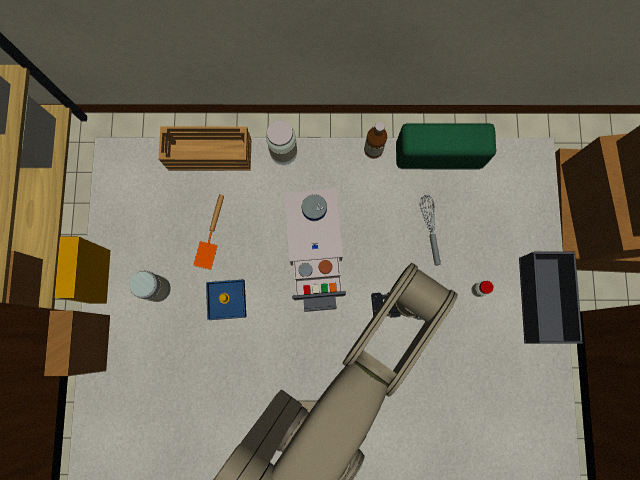

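View pics/s13.png

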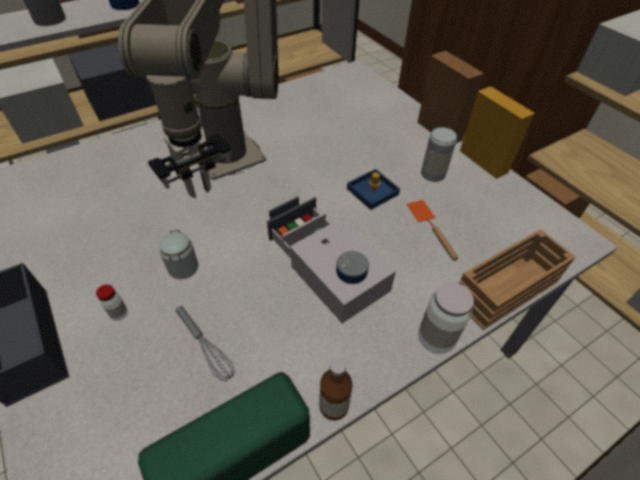

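The drawer is out, the plug stands in the dish at (224,298) and the tin is upright at (314,207). The depth edges hint at about 2 mm of unit shift, so I'll check that with image registration.

```bash
python3 - <<'E'
import cv2,numpy as np
a=cv2.imread('pics/top0.png',0).astype(np.float32);b=cv2.imread('pics/t13.png',0).astype(np.float32)
def ecc(a,b,box):
    x0,x1,y0,y1=box;W=np.eye(2,3,dtype=np.float32)
    cc,W=cv2.findTransformECC(a[y0:y1,x0:x1],b[y0:y1,x0:x1],W,cv2.MOTION_TRANSLATION,(3,200,1e-7),None,3)
    return W[:,2],cc
for n,bx in(('unit back+tin',(275,355,180,232)),('unit back edge',(280,350,180,200)),('tin',(295,335,188,226)),('spatula ref',(190,235,185,275)),('dish',(198,255,272,328)),('whisk',(410,450,185,275)),('spice',(470,500,275,302)),('oats',(125,172,262,305))): print(n,ecc(a,b,bx))
a=cv2.imread('pics/scene0.png',0).astype(np.float32);b=cv2.imread('pics/s13.png',0).astype(np.float32);c=cv2.imread('pics/s11.png',0).astype(np.float32)
for n,bx in(('unit s',(325,405,235,325)),('spatula',(400,465,195,265))): print(n,ecc(a,b,bx),'before stop',ecc(a,c,bx))
E
```

```text
unit back+tin (array([0.09460634, 0.44583446], dtype=float32), 0.8728984837191823)
unit back edge (array([0.4519534, 0.7597101], dtype=float32), 0.7209030094887173)
tin (array([0.10463317, 0.45550397], dtype=float32), 0.9065986114440491)
spatula ref (array([0.01880183, 0.00314706], dtype=float32), 0.9986527551129974)
dish (array([-0.00289807,  0.00732043], dtype=float32), 0.9879346918902389)
whisk (array([ 0.06429795, -0.38866043], dtype=float32), 0.7352945757074716)
spice (array([ 0.00992251, -0.00169326], dtype=float32), 0.9996954512868812)
oats (array([-0.00030085,  0.01075492], dtype=float32), 0.999572281232736)
unit s (array([-0.50652206, -0.40102547], dtype=float32), 0.9806461929383955) before stop (array([-0.13900685, -0.03605238], dtype=float32), 0.9896157015832422)
spatula (array([0.04911309, 0.03480026], dtype=float32), 0.9973827408957129) before stop (array([0.01044632, 0.02740064], dtype=float32), 0.9973641347020784)
```

```bash
python3 - <<'E'
from plant import *
s=read_state();print(s['t'],s['force'],abs(s['dq']).max())
print(close_job())
E
```

```text
25.3 [ 0.21621324  0.48971995 -0.29366974] 0.012718257646658484
the job is handed in; nothing more can be done
None
```

The lock plug is in the blue dish and the drawer is out against its stop, but the unit shifted about 1.5 mm towards the robot when the drawer reached the stop. I handed the job in at 25.3 s, with the gripper clear of everything.

- **Plug:** it came straight up with about 11 N, and I set it down upright near the middle of the dish. The last picture shows it still standing there.
- **Drawer:** it ran at about 3 N. At the stop the force jumped to about 8.5 N, some 111 mm out by the arm's readings. The depth image suggests about 115 mm after allowing for the unit's shift, so the two disagree by a few millimetres. I then backed the fingers off without touching anything and lifted them clear.
- **Unit and tin:** the shift happened during the last small pulls at the stop. I left it rather than push the unit back. The tin is still upright on top.
- **Other things:** the dish, spatula, spice jar and oats showed no movement. The whisk check gave a poor match, probably because the arm was in that part of the picture. I checked the jar only by eye, and both look undisturbed.
- **Fingertip height:** the fingertips sat about 32 mm higher than the arm's stated figures put them. My first attempt to grip the plug closed above it, without contact. I corrected for this from the wrist camera's depth.

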